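# Hold the hook plate against the sprung stop

## Task

Pick up the brass hook plate and lower it over the two pins of the oak fitting board until it lies flush, without dropping it; then slide it along the board against the sprung stop and press steadily with about 10 newtons, so that the red line stands in the green fields, and never with 18 newtons or more. The job ends holding: finish while still pressing it there, with the fingers on the plate and not on the stop, so that I can drive the screws. Leave everything else on the slate where it is.

Things in the scene. Friction and masses are not known exactly. Their poses are not given: they have to be found in the camera images.
- plate_center (a point): the loose brass hook plate, about 0.4 kg, lying flat on the slate: this point is the middle of its upright fin, 32 mm above the plate's underside; z up. Hold it by the fin: 14 mm thick (x), 40 mm long (y), 48 mm tall above the slab. Pegs with black balls, 31 mm tall, 14 mm across, stand at y = +-40 mm
- plate: the same hook plate, origin at the middle of its underside: a slab 84 mm (x) x 170 mm (y) x 8 mm thick. Two slots go right through it, centred at x = 0, y = +-62 mm, each 63 mm long (x) and 14 mm wide (y). The plate is the same either way round
- board_top (a point): point on the top face of the fixed oak fitting board, midway between its two steel pins; z up, x points from the pins to the sprung stop. Pins at x = 0, y = +-62 mm, 10 mm thick, 24 mm tall, the upper 10 mm tapered. With the pins in the middle of the slots the flush plate has a 6 mm gap to the stop and can slide 26 mm either way
- board: the same oak board, origin on the slate below board_top, same axes: 22 mm thick, 260 mm wide (y), reaching from x = -80 to +125 mm. Black guides 15 mm high stand on it beside the stop's ends, their inner faces 200 mm apart, each with a green field on top
- stop (a joint): travel in m of the sprung aluminium stop bar along board_top's +x: 0 at rest, at most 0.030. Its spring gives 3.6 N as it begins to move and 0.6 N more for each mm (10 N at 10.7 mm, 18 N at 24 mm). The red line on the bar's top stands in the green fields from about 6 to 17 mm of travel
- stop_face (a point): middle of the stop bar's flat face that looks towards the pins, at x = +48 mm from board_top at rest; moves with the bar. The bar is 190 mm long (y), 20 mm thick (x), 15 mm high, its underside 1 mm above the board's top
- flashlight: black steel flashlight lying down, 190 mm long, 38 mm thick; bystander; origin at its underside
- bowl: jade-green ceramic bowl, 120 mm across, 55 mm high; bystander; origin at its underside
- cap: black plastic umbrella handle cap, dome 34 mm across, 37 mm high; bystander; origin at its underside
- fob: flat silver fob, disc 38 mm across, 5 mm thick; bystander; origin at its underside
- screwdriver: screwdriver lying down; bystander; origin at its underside
- tray: small open steel tray for screws, 90 x 120 x 25 mm; bystander; origin at its underside
Mind the look-alikes: they are no part of the job. Of the things like the plate, leave any that is purple; of the rest the smaller one is meant.

How it is judged:
On the way, in this order (a step that is already met when the one before it is completed fails the run):
1. the plate lies flush on the board over both pins, the stop not yet pushed (x of plate_center in the frame of board_top between -0.031 and 0.031 m and y of plate_center in the frame of board_top between -0.006 and 0.006 m and z of plate_center in the frame of board_top between 0.028 and 0.0355 m and angle between plate_center's own z axis and vertical below 0.06 rad and angle between the y axis of plate_center and the y axis of board_top, either way round below 0.08 rad and value of joint stop below 0.002 m), for 0.2 s.
2. the plate, still flush, presses the stop with 6 to 15 N for a second (x of plate_center in the frame of board_top between -0.031 and 0.031 m and y of plate_center in the frame of board_top between -0.006 and 0.006 m and z of plate_center in the frame of board_top between 0.028 and 0.0355 m and angle between plate_center's own z axis and vertical below 0.06 rad and angle between the y axis of plate_center and the y axis of board_top, either way round below 0.08 rad and contact force between plate and stop between 6 and 15 N and value of joint stop between 0.004 and 0.019 m), for 1 s.
At the end, for the whole second after the job is handed in: The plate lies flush on the board over both pins (height within about 4 mm, tilt under 0.06 rad, lined up within 6 mm and 0.08 rad) and the fingers press it against the stop with 6 to 15 N (stop travel 4 to 19 mm), the robot not touching the stop itself, still so through the last second (all of step 2 and contact force between the fingers and plate above 3 N and contact force between each of the arm, the fingers and stop below 0.5 N); the arm keeps its last pose, push and grip.
It fails at once if the stop is pushed with 18 N or more (24 mm) (value of joint stop above 0.024 m).
It fails at once if the plate is dropped (linear speed of plate above 0.45 m/s and contact force between the fingers and plate below 0.05 N and height (world z) of plate_center above 0.04 m).
It fails at once if one of the other things on the slate is disturbed (moved over 30 mm) (distance of any of flashlight, bowl, cap, fob, screwdriver, tray from where it was at the start of the episode above 0.03 m).
It also fails if it takes over 48 s, if anything falls off the work surface, if the arm or the gripper's body presses on something with over 40 N, if the wrist force passes 120 N, or if a joint passes its speed limit or range.

## Robot

A 6-joint arm with a two-finger parallel gripper is mounted at the origin on the work surface. World frame = base frame: x ahead of the robot, y to its left, z up, the work surface at z = 0. Lengths are in m, angles in rad, forces in N, time in s.
With the tool pointing down it reaches from about 0.25 to 0.725 m from the base axis. Payload 4 kg.
Tool frame: the origin (TCP) lies midway between the tips of the shut fingers; the grasp point (between the pads) lies 19 mm behind it; z points along the fingers, y is the line along which they close (so a half turn about z gives the same grasp; the last joint's range is limited). The gripper opens to 85 mm and grips with 20 to 120 N. Pads are 22 mm wide; open, the fingers measure 114 mm over their backs; the gripper's body (76 mm by 85 mm) begins 54 mm behind the grasp point. The pads swing forward as they close: fully open they stand 13 mm farther back than shut.
Start: joints at [-1.227, 0.241, 0.005, 1.335, 0, 1.571], TCP at [0.169, -0.471, 0.231] pointing down, gripper open.
Joint ranges: [-2.72, 2.72], [-1.05, 1.87], [-1.09, 1.28], [-1.99, 2.15], [-1.42, 1.44], [-3.14, 3.14]. Speed limits (rad/s): [2.79, 2.79, 3.14, 3.14, 3.14, 3.14].

## Interface

Orientations are given as a unit quaternion [x, y, z, w].
In Python, from workcell import monitor, vision, job gives the robot as it stands.
- The arm moves only by the tool move_arm, never from a script. Its argument "moves" is a list that holds one entry, the list of rows, each a list of 5 numbers: the shift along the world's x, y, z in m, then the turn about the world's z in degrees, then the opening in per cent of the stroke, from 0 (shut) to 100 (fully open). In form: [[[x, y, z, turn, gripper], ...]]. A call has 1 to 5 rows; each row is the pose to reach, as a shift and turn from the pose commanded when the call began; what a row does not reach only later rows make up. A row lasts 1/8 s, in which the tool goes at most 62.5 mm and 10.7 degrees, less where a joint would pass 70% of its speed; a pose out of reach is approached as far as the arm can. A call with a gripper value outside its range is refused whole. The fingers move at their own pace and stop on an object; the grip force is fixed at half the most. Time passes only in rows, so rows that repeat a pose let the fingers close. It gives the time, the measured TCP pose, the force, the opening and the grip force at its end, in the units of the state.
- monitor.get_obs(): the state, without advancing time (a new reading comes with each control period).
- vision.camera(name): name is "scene" or "top" or "wrist"; returns a dict with "color" (400x640x3 uint8, red, green, blue), "camera_matrix" (3x3 intrinsics, pixels), "eye" and "attitude" of the camera in the world; the wrist camera has in their place "hand_eye" (4x4, takes a point from camera to tool coordinates, whose origin is the TCP and whose axes are the flange's). Camera axes: x right, y up, looking along -z (the intrinsics and any distortion apply to the point x, -y, -z); pixel columns grow to the right and rows downward; lengths in m; the calibration is good to about 2 mm. The wrist camera is an equidistant fisheye: a pixel r from the principal point sees the ray r / f radians off the axis. A picture is of the moment at which its call begins: read the wrist's pose just before it. There is no depth.
- job.job_done(): hands the job in; it is judged then, once.
The state is a dict: "clock": time; "joint_pos": joint angles; "joint_vel": joint speeds; "tau": joint torques, N m; "eef_pos": TCP position; "tool_rot": TCP orientation; "ft_force": force on the tool from outside, world axes, zero at the start; "ft_torque": the same for the moment, N m; "grip_width": finger opening in m; "grasp_force": force on a finger pad.
Only numpy, scipy, OpenCV 4.12 (cv2) and the standard library are available. Lean on these libraries where they do the work, as an engineer would, in place of code of your own. Each camera call takes 0.05 s, during which the arm holds its last target. There are 200 camera calls.

## Working session

There is one attempt and no reset: what is moved stays moved. The work goes in short steps, Python scripts to look and compute and a tool call to move; the robot and the scene stay as the last step left them, time stands still between calls to the robot, and variables do not carry over. Pictures are saved under pics/ and viewed, at most 10 in all, crops included, and the job is handed in when it is done.

Besides the shell and the picture viewer there is one more tool, called after "Emit:" in YAML: its name, and indented under it one key for each argument. move_arm: Moves the arm, as the interface text tells. Its arguments: {"type":"object","properties":{"moves":{"type":"array","items":{"type":"array","items":{"type":"array","items":{"type":"number"}}}}},"required":["moves"]}

```bash
mkdir -p pics
cat > h.py <<'E'
import numpy as np, cv2
from workcell import monitor, vision, job
from scipy.spatial.transform import Rotation as R
def rot(a):
    a=np.array(a,float)
    return a if a.shape==(3,3) else R.from_quat(a).as_matrix()
def snap(n,f):
    c=vision.camera(n); cv2.imwrite('pics/'+f,c['color'][:,:,::-1]); np.save('pics/'+f+'.npy',c,allow_pickle=True); return c
def load(f): return np.load('pics/'+f+'.npy',allow_pickle=True).item()
def px2w(c,u,v,z):
    K=np.array(c['camera_matrix']); d=np.array([(u-K[0,2])/K[0,0],-(v-K[1,2])/K[1,1],-1])
    d=rot(c['attitude'])@d; e=np.array(c['eye']); return e+d*(z-e[2])/d[2]
def w2px(c,p):
    K=np.array(c['camera_matrix']); q=rot(c['attitude']).T@(np.array(p)-np.array(c['eye']))
    return K[0,0]*q[0]/-q[2]+K[0,2], K[1,1]*-q[1]/-q[2]+K[1,2]
E
python3 - <<'E'
from h import *
for n in('top','scene'):
    c=snap(n,n+'0.png'); print(n,{k:np.round(v,3).tolist() for k,v in c.items() if k!='color'})
print(monitor.get_obs())
E
```

```text
top {'camera_matrix': [[434.305, 0.0, 322.767], [0.0, 434.305, 200.421], [0.0, 0.0, 1.0]], 'eye': [0.255, 0.031, 1.594], 'attitude': [0.064, -0.068, -0.7, 0.708]}
scene {'camera_matrix': [[386.109, 0.0, 321.001], [0.0, 386.109, 200.855], [0.0, 0.0, 1.0]], 'eye': [0.991, 0.661, 0.944], 'attitude': [0.102, 0.346, 0.892, 0.271]}
{'clock': 0.1, 'joint_pos': array([-1.22700414e+00,  2.41348818e-01,  3.84470277e-03,  1.33518429e+00,
       -3.47167703e-06,  1.57080973e+00]), 'joint_vel': array([ 0.00156686, -0.00195761,  0.00221463, -0.00038003,  0.00107301,
       -0.00062244]), 'tau': array([-2.48407250e-04, -3.73137081e+01,  2.53010345e+01,  1.08426248e-02,
       -1.46448059e-05,  1.00897552e-05]), 'eef_pos': array([ 0.16833797, -0.47020866,  0.23049095]), 'tool_rot': array([ 9.85262915e-01,  1.71044126e-01, -1.63537302e-04, -9.31798845e-04]), 'ft_force': array([ 0.16328057, -0.29544253, -0.88263697]), 'ft_torque': array([ 0.07926912,  0.01019291, -0.02374744]), 'grasp_force': 0.0, 'grip_width': 0.0852918252382307}
```

View pics/top0.png

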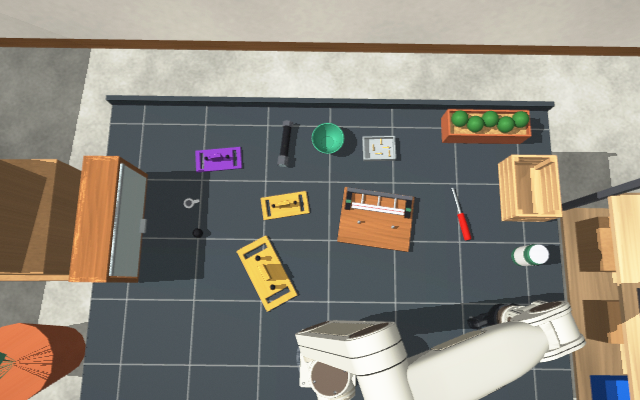

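View pics/scene0.png

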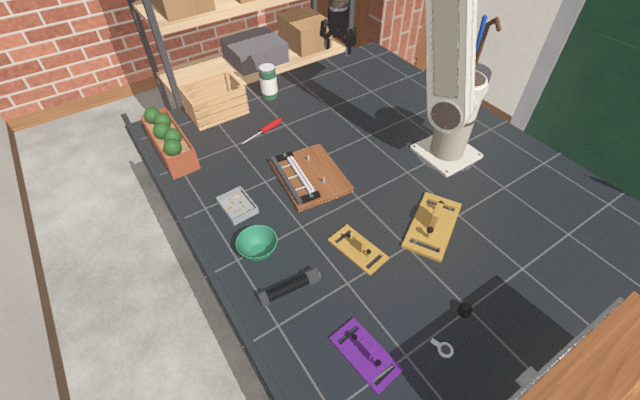

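Three things could be taken for the plate, by top-image pixel: purple (219,159), small brass (285,206) and large brass (267,273). By the description I choose the small brass one at (285,206), and check it and the board in a close crop.

Run:
```python
from h import *
c=load('top0.png'); im=c['color'][:,:,::-1]
cv2.imwrite('pics/crop1.png',cv2.resize(im[180:260,250:430],None,fx=4.4,fy=4.4,interpolation=cv2.INTER_CUBIC))
hsv=cv2.cvtColor(np.ascontiguousarray(im),cv2.COLOR_BGR2HSV)
m=cv2.inRange(hsv,(18,90,90),(32,255,255)); 
n,l,s,ce=cv2.connectedComponentsWithStats(m)
for i in range(1,n):
    if s[i,4]>200:
        pts=np.argwhere(l==i)[:,::-1].astype(np.float32); r=cv2.minAreaRect(pts); b=cv2.boxPoints(r)
        w=np.array([px2w(c,*p,0.008) for p in b]); print('yellow',r,s[i],w.mean(0).round(4),np.linalg.norm(np.diff(w,axis=0),axis=1).round(3),w[:,:2].round(4).tolist())
```

```text
yellow ((536.0380859375, 185.53298950195312), (64.33609008789062, 46.025596618652344), 85.91438293457031) [ 511  155   51   62 1033] [ 0.6251 -0.7757  0.008 ] [0.177 0.247 0.172] [[0.7408, -0.6887], [0.7563, -0.8651], [0.5089, -0.8602], [0.4944, -0.6888]]
yellow ((284.4685974121094, 205.0986785888672), (22.94040298461914, 47.146697998046875), 81.11934661865234) [260 191  50  29 976] [0.5365 0.1658 0.008 ] [0.175 0.087 0.173] [[0.5641, 0.2599], [0.5941, 0.0873], [0.5086, 0.0726], [0.4793, 0.2435]]
yellow ((627.8377685546875, 214.5270233154297), (41.09974670410156, 15.617901802062988), 80.53767395019531) [617 195  18  42 319] [ 0.5182 -1.1087  0.008 ] [0.06  0.152 0.059] [[0.589, -1.0756], [0.5996, -1.1347], [0.4473, -1.1412], [0.4371, -1.0831]]
yellow ((266.43072509765625, 272.7471008300781), (68.77262115478516, 35.44388961791992), 63.047821044921875) [ 236  235   61   77 2123] [0.2896 0.2244 0.008 ] [0.128 0.248 0.124] [[0.3678, 0.3407], [0.4278, 0.2281], [0.2099, 0.1091], [0.153, 0.2197]]
yellow ((637.3786010742188, 369.7110290527344), (56.4132194519043, 7.070659160614014), 81.25383758544922) [631 342   9  57 234] [-0.0277 -1.0767  0.008 ] [0.025 0.184 0.025] [[0.0622, -1.0605], [0.0661, -1.0857], [-0.1176, -1.0926], [-0.1214, -1.0681]]
```

View pics/crop1.png

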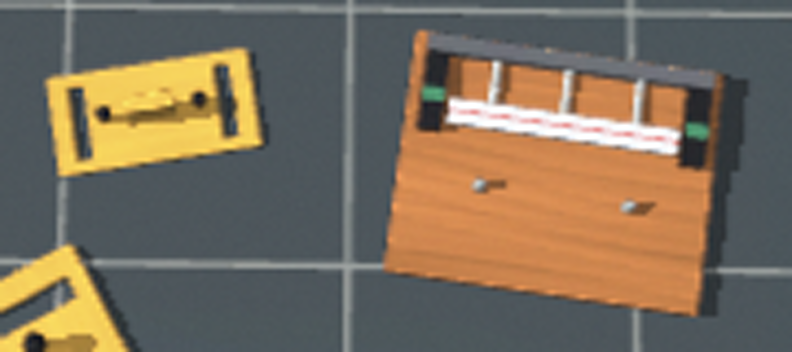

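The crop shows the small brass plate with its fin and two black-balled pegs; it measures 0.085 x 0.174 m, which matches 84 x 170 mm. The large look-alike measures 0.125 x 0.248 m. The board pins' tips are at top pixels (359.1,222.0) and (393.2,227.3).

Run:
```python
from h import *
c=load('top0.png')
a=px2w(c,359.1,222.0,.046);b=px2w(c,393.2,227.3,.046); d=a-b
print(a,b,np.linalg.norm(d),'mid',(a+b)/2,'yaw',np.degrees(np.arctan2(-d[0],d[1])))
# board front edge corners, top face
p=[px2w(c,250+u/4.4,180+v/4.4,.022) for u,v in((418,32),(718,75),(700,310),(388,268))]
print(np.round(p,4)); f=p[3]-p[2]; print(np.linalg.norm(f),np.degrees(np.arctan2(-f[0],f[1])))
m=(p[3]+p[2])/2; g=(p[0]+p[1])/2-m; print(np.linalg.norm(g), m+g/np.linalg.norm(g)*.08)
```

```text
[ 0.47137637 -0.10720324  0.046     ] [ 0.45377471 -0.2295979   0.046     ] 0.12365382848398573 mid [ 0.46257554 -0.16840057  0.046     ] yaw -8.183637007425657
[[ 0.6039 -0.0575  0.022 ]
 [ 0.5703 -0.3096  0.022 ]
 [ 0.3735 -0.2895  0.022 ]
 [ 0.4047 -0.0333  0.022 ]]
0.2581043471130239 -6.949359687130278
0.19921733595023303 [ 0.468599   -0.17031649  0.022     ]
```

Emit:
move_arm:
  moves:
    - [[0.05,0.05,0.02,10,100],[0.1,0.11,0.02,20,100],[0.15,0.17,0.02,30,100],[0.2,0.23,0.02,40,100],[0.24,0.29,0.02,50,100]]

```text
clock: 0.72
eef_pos: [0.3698, -0.2328, 0.251]
tool_rot: [0.819, 0.574, -0.0, -0.0]
ft_force: [1.5, 0.3, -0.4]
grip_width: 0.0853
grasp_force: 0.0
```

Emit:
move_arm:
  moves:
    - [[0.04,0.05,0.0,10,100],[0.06,0.1,0.0,20,100],[0.08,0.15,0.0,28,100],[0.1,0.21,0.0,28,100],[0.12,0.26,0.0,28,100]]

```text
clock: 1.35
eef_pos: [0.4889, 0.0276, 0.2509]
tool_rot: [0.658, 0.753, -0.0, -0.0]
ft_force: [1.3, -0.5, 0.4]
grip_width: 0.0853
grasp_force: 0.0
```

Emit:
move_arm:
  moves:
    - [[0.03,0.05,-0.03,0,100],[0.04,0.09,-0.06,0,100],[0.04,0.09,-0.08,0,100],[0.04,0.09,-0.08,0,100]]

```text
clock: 1.85
eef_pos: [0.527, 0.1157, 0.1688]
tool_rot: [0.658, 0.753, -0.002, -0.002]
ft_force: [-0.1, -1.0, 0.2]
grip_width: 0.0852
grasp_force: 0.0
```

```bash
cat >> h.py <<'E'
def wsnap(f):
    o=monitor.get_obs(); c=vision.camera('wrist'); c['T']=np.eye(4); c['T'][:3,:3]=rot(o['tool_rot']); c['T'][:3,3]=o['eef_pos']
    cv2.imwrite('pics/'+f,c['color'][:,:,::-1]); np.save('pics/'+f+'.npy',c,allow_pickle=True)
    t=np.array(c['T']); print('eef',o['eef_pos'].round(4),'toolY deg',np.degrees(np.arctan2(t[1,1],t[0,1])).round(2),'F',np.round(o['ft_force'],2),'clk',o['clock'])
    return c
def wpx2w(c,u,v,z):
    K=np.array(c['camera_matrix']); x=(u-K[0,2])/K[0,0]; y=(v-K[1,2])/K[1,1]; r=np.hypot(x,y)
    d=np.array([0,0,-1.]) if r<1e-9 else np.array([x/r*np.sin(r),-y/r*np.sin(r),-np.cos(r)])
    M=c['T']@np.array(c['hand_eye']); d=M[:3,:3]@d; e=M[:3,3]; return e+d*(z-e[2])/d[2]
E
python3 - <<'E'
from h import *
c=wsnap('w1.png'); print(np.round(c['hand_eye'],4),c['camera_matrix'])
E
```

```text
eef [0.527  0.1157 0.1688] toolY deg 7.77 F [-0.12 -1.01  0.2 ] clk 1.85
[[-7.000e-04  9.599e-01  2.804e-01  7.260e-02]
 [ 1.000e+00  8.000e-04  0.000e+00  3.000e-04]
 [-2.000e-04  2.804e-01 -9.599e-01 -1.429e-01]
 [ 0.000e+00  0.000e+00  0.000e+00  1.000e+00]] [[309.70691629   0.         317.95199932]
 [  0.         309.70691629 196.89545706]
 [  0.           0.           1.        ]]
```

View pics/w1.png

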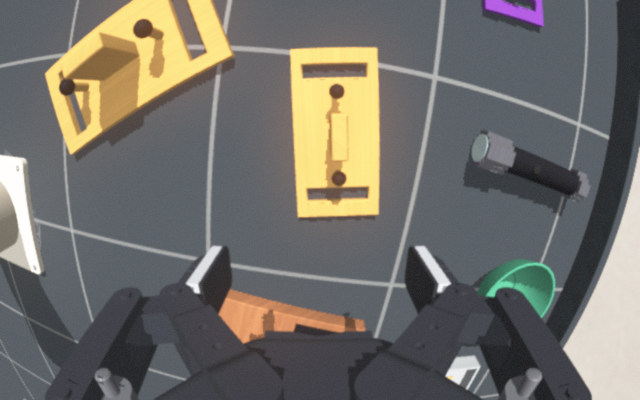

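The wrist view shows the small plate at (291,48)-(379,216) with the fin around (340,136) between the ball pegs at (337,91) and (339,178), and the purple and large plates off to the sides.

Run:
```python
from h import *
c=load('w1.png')
p=np.array([wpx2w(c,u,v,.008) for u,v in((291,48),(377,47),(379,214),(300,217))]); print(p.round(4).tolist(),p.mean(0))
print(np.linalg.norm(np.roll(p,-1,0)-p,axis=1))
d=(p[0]+p[1]-p[2]-p[3])/2; print('yaw',np.degrees(np.arctan2(-d[0],d[1])))
q=[wpx2w(c,u,v,.034) for u,v in((337,91),(339,178))]; print(np.array(q),(q[0]+q[1])/2,np.linalg.norm(q[0]-q[1])); d=q[0]-q[1]; print('yaw',np.degrees(np.arctan2(-d[0],d[1])))
```

```text
[[0.4827, 0.2443, 0.008], [0.5651, 0.2579, 0.008], [0.5948, 0.0898, 0.008], [0.513, 0.0754, 0.008]] [0.5388896  0.16682717 0.008     ]
[0.08342491 0.17070345 0.08304494 0.17162937]
yaw 10.082748631471228
[[0.53128833 0.20580938 0.034     ]
 [0.5444781  0.12774432 0.034     ]] [0.53788321 0.16677685 0.034     ] 0.07917148301752105
yaw 9.590053280550622
```

Emit:
move_arm:
  moves:
    - [[0.0115,0.051,0.0,2.2,100],[0.0115,0.051,-0.04,2.2,100],[0.0115,0.051,-0.08,2.2,100],[0.0115,0.051,-0.08,2.2,100]]

```text
clock: 2.4
eef_pos: [0.5384, 0.1652, 0.0895]
tool_rot: [0.644, 0.765, -0.002, -0.001]
ft_force: [-0.9, 0.4, 0.5]
grip_width: 0.0855
grasp_force: 0.0
```

Run:
```python
from h import *
c=wsnap('w2.png')
```

```text
eef [0.5384 0.1652 0.0895] toolY deg 9.83 F [-0.91  0.41  0.46] clk 2.4
```

View pics/w2.png

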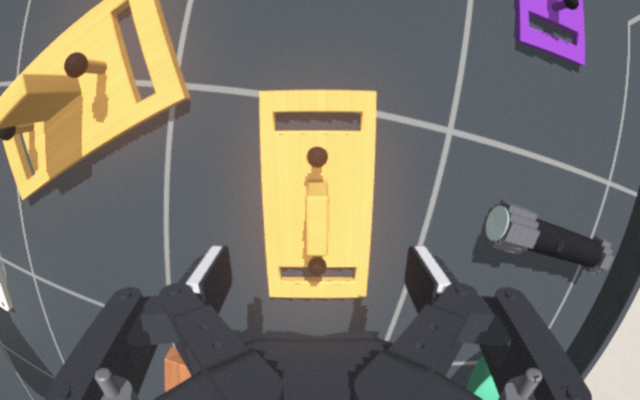

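The plate's fin stands at column 317, midway between the fingers (about 215 and 423), so I descend and close.

Emit:
move_arm:
  moves:
    - [[0.0,0.0015,-0.04,0,100],[0.0,0.0015,-0.07,0,100],[0.0,0.0015,-0.07,0,100],[0.0,0.0015,-0.07,0,0],[0.0,0.0015,-0.07,0,0]]

```text
clock: 3.08
eef_pos: [0.5423, 0.1685, 0.0237]
tool_rot: [0.644, 0.765, 0.002, 0.001]
ft_force: [0.4, -0.3, 0.0]
grip_width: 0.0517
grasp_force: 0.0
```

Emit:
move_arm:
  moves:
    - [[0.0,0.0,0.0,0,0],[0.0,0.0,0.0,0,0],[0.0,0.0,0.0,0,0],[0.0,0.0,0.0,0,0]]

```text
clock: 3.58
eef_pos: [0.5402, 0.1681, 0.0219]
tool_rot: [0.643, 0.766, 0.0, -0.0]
ft_force: [-3.2, -0.1, 6.1]
grip_width: 0.0134
grasp_force: 60.3
```

Emit:
move_arm:
  moves:
    - [[0.0,0.0,0.02,0,0],[0.0,0.0,0.045,0,0],[0.0,0.0,0.075,0,0],[0.0,0.0,0.08,0,0],[-0.01,-0.03,0.08,-2,0]]

```text
clock: 4.2
eef_pos: [0.531, 0.1392, 0.1006]
tool_rot: [0.656, 0.755, 0.001, 0.0]
ft_force: [0.6, -1.6, -4.3]
grip_width: 0.0133
grasp_force: 59.1
```

Emit:
move_arm:
  moves:
    - [[-0.01,-0.04,0.0,-4,0],[-0.02,-0.09,0.0,-8,0],[-0.035,-0.14,0.0,-12,0],[-0.05,-0.19,0.0,-15,0],[-0.06,-0.22,0.0,-16,0]]

```text
clock: 4.82
eef_pos: [0.4683, -0.0839, 0.0995]
tool_rot: [0.756, 0.654, -0.001, -0.001]
ft_force: [1.0, -1.0, -4.1]
grip_width: 0.0128
grasp_force: 59.1
```

Run:
```python
from h import *
print(monitor.get_obs()['eef_pos'])
c=wsnap('w3.png')
```

```text
[ 0.46827088 -0.08385057  0.09952807]
eef [ 0.4683 -0.0839  0.0995] toolY deg -8.26 F [ 1.04 -0.98 -4.15] clk 4.825
```

View pics/w3.png

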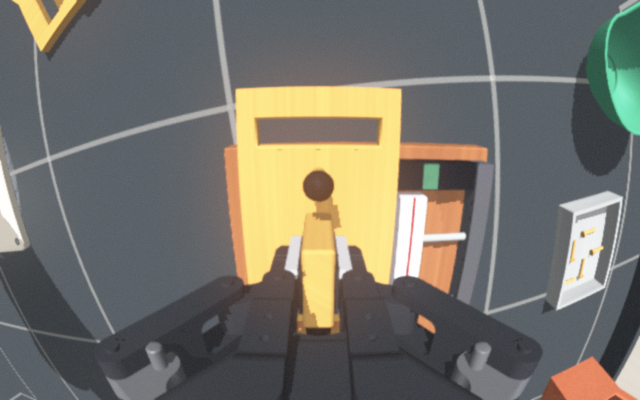

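The plate hangs level in the fingers (end corners at (238,90) and (401,91), slot at (257..383,117..145)); the board's +y edge runs from (229,148) to (487,150).

Run:
```python
from h import *
c=load('w3.png'); T=np.linalg.inv(c['T'])
z=.0995-.0139
for u,v in((238,90),(401,91),(257,117),(383,117),(382,145),(257,145)):
    w=wpx2w(c,u,v,z); print((T@[*w,1])[:3].round(4))
a,b=[wpx2w(c,u,v,.022) for u,v in((230,148),(487,151))]; d=b-a; print(a,b,np.linalg.norm(d),np.degrees(np.arctan2(d[1],d[0])))
a=np.array(a);u=d/np.linalg.norm(d);print('board_top from edge',a+u*.08-np.array([-u[1],u[0],0])*.13, b-u*.125-np.array([-u[1],u[0],0])*.13)
t=np.radians(-8.2); print('edge of plan', np.array([.4626,-.1684]))
```

```text
[ 0.0835 -0.0407  0.014 ]
[0.083  0.0422 0.0138]
[ 0.0691 -0.031   0.014 ]
[0.0691 0.033  0.0138]
[0.0546 0.0329 0.0138]
[ 0.0546 -0.0314  0.014 ]
[ 0.41062884 -0.02937743  0.022     ] [ 0.60715369 -0.05740687  0.022     ] 0.1985136499922796 -8.117091993455636
board_top from edge [ 0.47147181 -0.16937076  0.022     ] [ 0.46505044 -0.16845491  0.022     ]
edge of plan [ 0.4626 -0.1684]
```

Emit:
move_arm:
  moves:
    - [[-0.002,-0.035,0.0,0,0],[-0.004,-0.07,0.0,0,0],[-0.005,-0.084,-0.01,0,0],[-0.005,-0.084,-0.02,0,0],[-0.005,-0.084,-0.02,0,0]]

```text
clock: 5.5
eef_pos: [0.4638, -0.1645, 0.0793]
tool_rot: [0.755, 0.656, -0.001, -0.002]
ft_force: [-0.1, 0.7, -3.1]
grip_width: 0.0132
grasp_force: 59.0
```

Run:
```python
from h import *
c=wsnap('w4.png'); im=cv2.imread('pics/w4.png')
cv2.imwrite('pics/w4c.png',cv2.resize(im[60:260,200:440],None,fx=3,fy=3,interpolation=cv2.INTER_CUBIC))
```

```text
eef [ 0.4638 -0.1645  0.0793] toolY deg -8.05 F [-0.06  0.73 -3.12] clk 5.5
```

View pics/w4c.png

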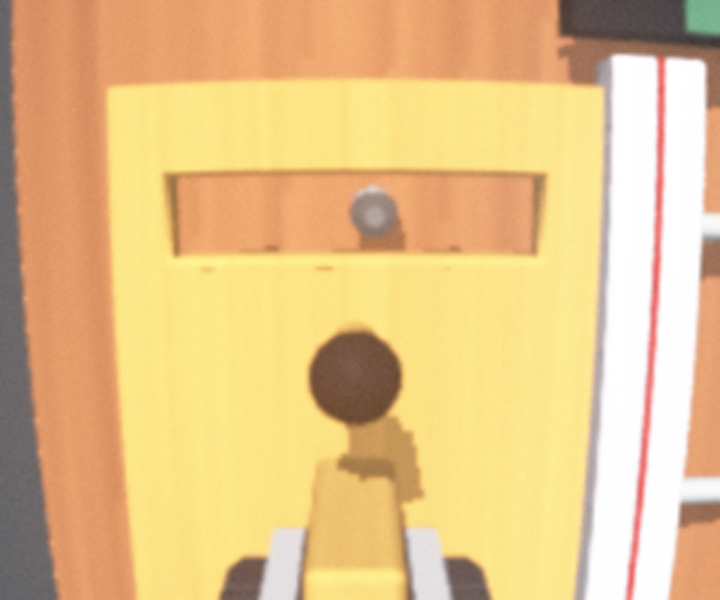

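The pin tip shows in the slot at crop (374,210), full (324.7,130), near the slot's centre at crop (356,214); the red line runs from crop (662,60) to (630,598).

Run:
```python
from h import *
c=load('w4.png'); T=np.linalg.inv(c['T'])
f=lambda u,v,z:(T@[*wpx2w(c,200+u/3,60+v/3,z),1])[:3]
print('pin',f(374,210,.046),wpx2w(c,200+374/3,60+70,.046))
s=np.array([f(u,v,.0793-.0139) for u,v in((165,172),(546,174),(547,256),(168,256))]); print('slot',s,s.mean(0))
a,b=f(662,60,.038),f(630,598,.038); print('red',a,b,'angle vs tool x deg',np.degrees(np.arctan2(b[1]-a[1],b[0]-a[0])))
```

```text
pin [0.06060528 0.0037421  0.03334209] [ 0.47584391 -0.10491047  0.046     ]
slot [[ 0.06893318 -0.03205905  0.01410985]
 [ 0.06856981  0.03246622  0.01382996]
 [ 0.05446749  0.03304703  0.01380546]
 [ 0.05445599 -0.03195728  0.01408684]] [0.06160662 0.00037423 0.01395803]
red [0.09241863 0.06203631 0.04113942] [-0.02593053  0.06329912  0.04094947] angle vs tool x deg 179.3886629742404
```

Emit:
move_arm:
  moves:
    - [[0.0,0.0,0.0,0,0],[0.0,0.0,0.0,0,0]]

```text
clock: 5.8
eef_pos: [0.4658, -0.1655, 0.0816]
tool_rot: [0.755, 0.656, 0.0, 0.0]
ft_force: [0.3, 0.1, -2.6]
grip_width: 0.013
grasp_force: 59.0
```

Emit:
move_arm:
  moves:
    - [[-0.001,-0.0005,-0.006,0,0],[-0.001,-0.0005,-0.012,0,0],[-0.001,-0.0005,-0.018,0,0],[-0.001,-0.0005,-0.018,0,0],[-0.001,-0.0005,-0.018,0,0]]

```text
clock: 6.42
eef_pos: [0.4644, -0.1665, 0.0632]
tool_rot: [0.755, 0.655, -0.0, -0.0]
ft_force: [0.3, 0.2, -2.6]
grip_width: 0.0135
grasp_force: 59.1
```

Run:
```python
from h import *
c=wsnap('w5.png'); im=cv2.imread('pics/w5.png')
cv2.imwrite('pics/w5c.png',cv2.resize(im[60:260,200:440],None,fx=3,fy=3,interpolation=cv2.INTER_CUBIC))
```

```text
eef [ 0.4644 -0.1665  0.0632] toolY deg -8.11 F [ 0.31  0.25 -2.55] clk 6.425
```

View pics/w5c.png

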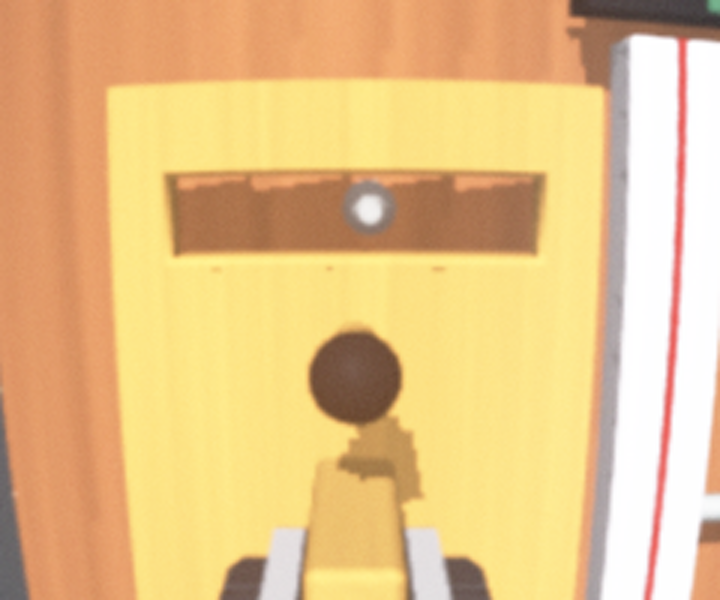

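The pin tip (369,208) is in the slot at plate level, about 1 mm toward +y of the slot's centreline. I shift 1 mm and lower on.

Emit:
move_arm:
  moves:
    - [[0.0,0.001,0.0,0,0],[0.0,0.001,-0.004,0,0],[0.0,0.001,-0.008,0,0],[0.0,0.001,-0.012,0,0],[0.0,0.001,-0.014,0,0]]

```text
clock: 7.1
eef_pos: [0.4641, -0.1654, 0.0487]
tool_rot: [0.755, 0.655, -0.0, -0.0]
ft_force: [0.3, -0.0, -3.8]
grip_width: 0.0129
grasp_force: 59.1
```

Emit:
move_arm:
  moves:
    - [[0.0,0.0,-0.002,0,0],[0.0,0.0,-0.004,0,0],[0.0,0.0,-0.005,0,0],[0.0,0.0,-0.005,0,0]]

```text
clock: 7.6
eef_pos: [0.4643, -0.1655, 0.0442]
tool_rot: [0.755, 0.655, -0.0, -0.0]
ft_force: [-0.0, -0.6, -2.9]
grip_width: 0.0131
grasp_force: 59.1
```

Emit:
move_arm:
  moves:
    - [[0.0,0.0,-0.0005,0,0],[0.0,0.0,-0.001,0,0],[0.0,0.0,-0.001,0,0],[0.0,0.0,-0.001,0,0]]

```text
clock: 8.1
eef_pos: [0.4645, -0.1656, 0.0439]
tool_rot: [0.755, 0.655, 0.0, 0.0]
ft_force: [-3.2, 1.6, 5.9]
grip_width: 0.0131
grasp_force: 60.5
```

Emit:
move_arm:
  moves:
    - [[0.002,-0.0003,0.0,0,0],[0.004,-0.0006,0.0,0,0],[0.006,-0.0009,0.0,0,0],[0.006,-0.0009,0.0,0,0]]

```text
clock: 8.6
eef_pos: [0.4685, -0.1662, 0.044]
tool_rot: [0.755, 0.655, -0.001, -0.001]
ft_force: [-7.3, 2.0, 11.4]
grip_width: 0.013
grasp_force: 61.3
```

Emit:
move_arm:
  moves:
    - [[0.002,-0.0003,0.0,0,0],[0.004,-0.0006,0.0,0,0],[0.006,-0.0009,0.0,0,0],[0.006,-0.0009,0.0,0,0]]

```text
clock: 9.1
eef_pos: [0.473, -0.1669, 0.044]
tool_rot: [0.755, 0.655, -0.002, -0.002]
ft_force: [-11.2, 2.2, 15.3]
grip_width: 0.0135
grasp_force: 61.9
```

Emit:
move_arm:
  moves:
    - [[0.001,-0.0001,0.0005,0,0],[0.003,-0.0004,0.0008,0,0],[0.004,-0.0006,0.0008,0,0],[0.004,-0.0006,0.0008,0,0]]

```text
clock: 9.6
eef_pos: [0.4747, -0.1673, 0.0442]
tool_rot: [0.755, 0.655, -0.004, -0.004]
ft_force: [-15.0, 1.7, 15.8]
grip_width: 0.0133
grasp_force: 62.3
```

Run:
```python
from h import *
c=wsnap('w6.png'); im=cv2.imread('pics/w6.png')
cv2.imwrite('pics/w6c.png',cv2.resize(im[40:240,240:480],None,fx=3,fy=3,interpolation=cv2.INTER_CUBIC))
```

```text
eef [ 0.4747 -0.1673  0.0442] toolY deg -8.11 F [-14.97   1.69  15.77] clk 9.6
```

View pics/w6c.png

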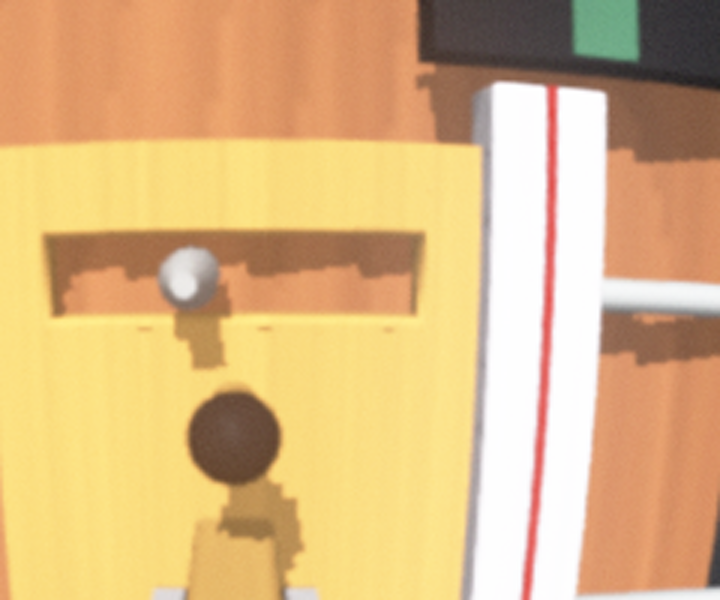

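The plate is up against the stop (plate edge crop x=482, stop face about 485); the red line (552) is still short of the green field (575-638). I push on and ease the downward force.

Emit:
move_arm:
  moves:
    - [[0.001,-0.0001,0.0005,0,0],[0.002,-0.0003,0.001,0,0],[0.003,-0.0004,0.001,0,0],[0.003,-0.0004,0.001,0,0]]

```text
clock: 10.15
eef_pos: [0.4775, -0.1677, 0.0443]
tool_rot: [0.755, 0.655, -0.004, -0.004]
ft_force: [-13.9, 0.6, 10.4]
grip_width: 0.0132
grasp_force: 61.5
```

Emit:
move_arm:
  moves:
    - [[0.001,-0.0001,0.0003,0,0],[0.002,-0.0003,0.0006,0,0],[0.003,-0.0004,0.0006,0,0],[0.003,-0.0004,0.0006,0,0]]

```text
clock: 10.65
eef_pos: [0.4801, -0.1681, 0.0444]
tool_rot: [0.755, 0.655, -0.004, -0.004]
ft_force: [-13.3, -0.6, 7.7]
grip_width: 0.0137
grasp_force: 61.0
```

```bash
cat >> h.py <<'E'
def red(c,v0=60,v1=150):
    im=c['color'].astype(int); m=(im[...,0]-im[...,1]>70)&(im[...,0]-im[...,2]>70)
    m[:, :380]=0; m[:,470:]=0; P=[]
    for v in range(v0,v1,6):
        u=np.flatnonzero(m[v])
        if len(u): P.append((round(u.mean(),1),v,len(u)))
    return P
E
python3 - <<'E'
from h import *
c=wsnap('w7.png')
for f in('w5.png','w6.png','w7.png'):
    d=load(f); P=red(d,70,200); print(P); w=np.array([wpx2w(d,u,v,.038) for u,v,n in P if n<8]); n=np.array([.990,-.141])
    print(f,(w[:,:2]@n*1000).round(1))
E
```

```text
eef [ 0.4801 -0.1681  0.0444] toolY deg -8.09 F [-13.27  -0.55   7.66] clk 10.65
[(np.float64(382.5), 70, 2), (np.float64(404.8), 76, 6), (np.float64(418.2), 82, 4), (np.float64(427.0), 88, 3), (np.float64(427.0), 94, 3), (np.float64(454.9), 100, 11), (np.float64(448.7), 106, 7), (np.float64(449.3), 112, 6), (np.float64(453.9), 118, 7), (np.float64(449.0), 124, 5), (np.float64(426.0), 130, 3), (np.float64(426.0), 136, 3), (np.float64(425.5), 142, 2), (np.float64(425.5), 148, 2), (np.float64(425.0), 154, 3), (np.float64(451.5), 160, 8), (np.float64(455.1), 166, 10), (np.float64(447.2), 172, 8), (np.float64(451.4), 178, 11), (np.float64(454.7), 184, 15), (np.float64(454.5), 190, 14), (np.float64(450.9), 196, 14)]
w5.png [518.  530.6 538.4 543.7 543.8 557.4 557.9 561.1 558.1 543.9 544.1 543.9
 544.1 544.1]
[(np.float64(424.0), 70, 3), (np.float64(424.0), 76, 3), (np.float64(413.8), 82, 4), (np.float64(424.0), 88, 3), (np.float64(429.0), 94, 4), (np.float64(448.6), 100, 7), (np.float64(441.6), 106, 7), (np.float64(442.9), 112, 7), (np.float64(453.3), 118, 13), (np.float64(447.5), 124, 8)
[... 455 characters left out ...]
4(423.0), 70, 3), (np.float64(423.0), 76, 3), (np.float64(423.0), 82, 3), (np.float64(423.0), 88, 3), (np.float64(449.1), 94, 8), (np.float64(444.0), 100, 6), (np.float64(444.4), 106, 8), (np.float64(445.5), 112, 6), (np.float64(453.5), 118, 10), (np.float64(447.7), 124, 10), (np.float64(451.8), 130, 13), (np.float64(422.0), 136, 3), (np.float64(422.0), 142, 3), (np.float64(421.0), 148, 3), (np.float64(421.0), 154, 3), (np.float64(447.6), 160, 8), (np.float64(448.7), 166, 14), (np.float64(449.1), 172, 15), (np.float64(453.2), 178, 17), (np.float64(452.9), 184, 21), (np.float64(451.3), 190, 14), (np.float64(453.4), 196, 18)]
w7.png [550.1 550.2 550.2 550.2 561.7 562.7 550.5 550.7 550.3 550.5]
```

By the red line, the travel is 1.4 mm at w6 and 6.3 mm now (544.0 to 550.3), so about 4 mm more is needed.

Emit:
move_arm:
  moves:
    - [[0.001,-0.0001,0.0003,0,0],[0.002,-0.0003,0.0005,0,0],[0.003,-0.0004,0.0005,0,0],[0.004,-0.0006,0.0005,0,0],[0.005,-0.0007,0.0005,0,0]]

```text
clock: 11.32
eef_pos: [0.4837, -0.1687, 0.0446]
tool_rot: [0.755, 0.655, -0.005, -0.005]
ft_force: [-16.7, 1.1, 10.3]
grip_width: 0.0132
grasp_force: 61.3
```

Emit:
move_arm:
  moves:
    - [[0.0,0.0,0.0,0,0],[0.0,0.0,0.0,0,0],[0.0,0.0,0.0,0,0],[0.0,0.0,0.0,0,0]]

```text
clock: 11.82
eef_pos: [0.4838, -0.1687, 0.0445]
tool_rot: [0.755, 0.655, -0.005, -0.005]
ft_force: [-15.3, -1.0, 8.0]
grip_width: 0.0131
grasp_force: 61.2
```

Run:
```python
from h import *
d=wsnap('w8.png'); im=cv2.imread('pics/w8.png')
P=red(d,70,200); w=np.array([wpx2w(d,u,v,.038) for u,v,n in P if n<5]); print((w[:,:2]@np.array([.990,-.141])*1000).round(1))
cv2.imwrite('pics/w8c.png',cv2.resize(im[40:240,240:480],None,fx=3,fy=3,interpolation=cv2.INTER_CUBIC))
```

```text
eef [ 0.4838 -0.1687  0.0445] toolY deg -8.08 F [-15.3   -1.03   7.98] clk 11.825
[553.6 553.9 553.9 554.  554.3 553.9 554.1 554.3]
```

View pics/w8c.png

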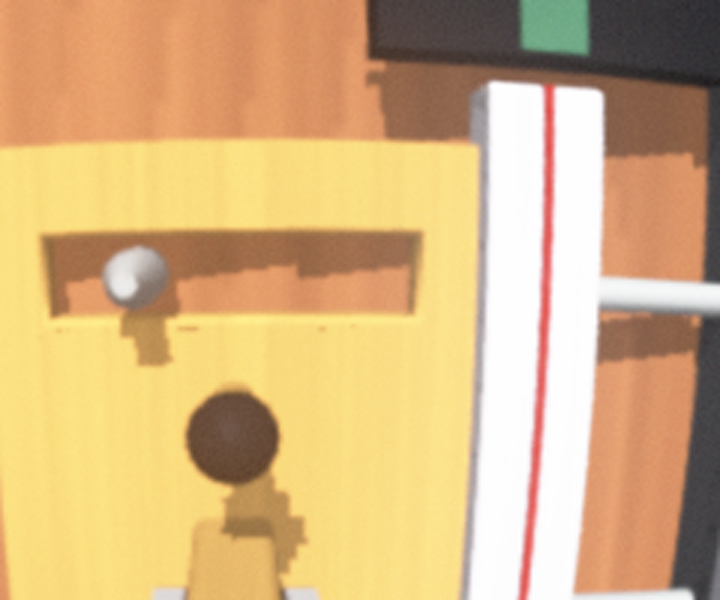

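The red line (crop x=550) stands near the middle of the green field (522-590), and travel is about 10 mm, or roughly 9.6 N. The plate touches the stop evenly with the pin through its slot. I hold a little over a second, then hand in.

Emit:
move_arm:
  moves:
    - [[0.0,0.0,0.0,0,0],[0.0,0.0,0.0,0,0],[0.0,0.0,0.0,0,0],[0.0,0.0,0.0,0,0],[0.0,0.0,0.0,0,0]]

```text
clock: 12.5
eef_pos: [0.4838, -0.1687, 0.0445]
tool_rot: [0.755, 0.656, -0.005, -0.005]
ft_force: [-15.4, -0.9, 7.8]
grip_width: 0.0135
grasp_force: 61.2
```

Emit:
move_arm:
  moves:
    - [[0.0,0.0,0.0,0,0],[0.0,0.0,0.0,0,0],[0.0,0.0,0.0,0,0],[0.0,0.0,0.0,0,0],[0.0,0.0,0.0,0,0]]

```text
clock: 13.12
eef_pos: [0.4838, -0.1687, 0.0445]
tool_rot: [0.755, 0.656, -0.005, -0.005]
ft_force: [-15.8, -0.7, 7.7]
grip_width: 0.0134
grasp_force: 61.2
```

Run:
```python
from h import *
d=wsnap('w9.png')
P=red(d,70,200); w=np.array([wpx2w(d,u,v,.038) for u,v,n in P if n<5]); r=np.median(w[:,:2]@np.array([.990,-.141])*1000); print(r)
if 551.5<r<557: print(job.job_done())
```

```text
eef [ 0.4838 -0.1687  0.0445] toolY deg -8.08 F [-15.84  -0.67   7.65] clk 13.125
553.9782621265032
the job is handed in; nothing more can be done
None
```

I handed the job in at about 13 s with the small brass plate over both pins, lying flush, and the gripper still holding it by the fin against the stop at about 10 mm of travel (roughly 9.6 N by the spring rate you gave), the red line in the green field; no verdict came back.

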